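# Pass a sample pot through the intake gate

### The arm

A 6-joint arm with a two-finger parallel gripper is mounted at the origin on the work surface. World frame = base frame: x ahead of the robot, y to its left, z up, the work surface at z = 0. Lengths are in m, angles in degrees, forces in N, time in s.
With the tool pointing down it reaches from about 0.25 to 0.725 m from the base axis. Payload 9.7 kg.
Tool frame: the origin (TCP) lies at the very end of the fingers, on their centre line; the grasp point (between the pads) lies tcp_to_grasp behind it (tcp_to_grasp is the distance from the TCP to the grasp point, in m); z points along the fingers, y is the direction in which the jaws open and shut (so a half turn about z gives the same grasp; the last joint's range is limited). The gripper opens to 85 mm and grips with 20 to 120 N. Pads are 22 mm wide; open, the fingers measure 114 mm over their backs; the gripper's body (76 mm by 85 mm) begins 54 mm behind the grasp point. The pads swing forward as they close: fully open they stand 13 mm farther back than shut.
Start: joints at [-74.198, 4.979, 10.078, 95.1, 0, 90], TCP at [0.15, -0.529, 0.208] pointing down, gripper open.
Joint ranges: [-179.16, 179.16], [-48.56, 103.87], [-65.8, 70.77], [-126.05, 130.52], [-82.76, 87.17], [-180, 180]. Speed limits (degrees/s): [127.2, 127.2, 147.25, 180, 180, 180].

### API

Orientations are given as [roll, pitch, yaw] about the fixed x, y, z axes, in that order (R = Rz(yaw) Ry(pitch) Rx(roll)).
In Python, from workcell import * gives the robot as it stands. The module is installed in compiled form; this text tells all that it offers.
- The arm moves only by the shell command python3 -m pendant 'ROWS' [FORCE]. ROWS is JSON, a list of rows, each a list of 3 entries, a list of its own where there are three numbers: the opening in per cent of the stroke, from 0 (shut) to 100 (fully open), then the shift along the world's x, y, z in mm, then the turn, a rotation vector about the world's x, y, z in degrees. A call has 1 to 20 rows; each row is the pose to reach, as a shift and turn from the pose measured when the call began; what a row does not reach only later rows make up. A row lasts 1/8 s, in which the tool goes at most 62.5 mm and 10.7 degrees, less where a joint would pass 70% of its speed; a pose out of reach is approached as far as the arm can. A call with a gripper value outside its range is refused whole. The fingers move at their own pace and stop on an object; FORCE is the grip in N (left out, the last holds). Time passes only in rows, so rows that repeat a pose let the fingers close. It gives the time, the measured TCP pose, the force and the opening at its end, in the units of the state.
- get_obs(): the state, without advancing time (a new reading comes with each control period).
- camera(name): name is "side" or "top"; returns a dict with "img" (400x640x3 uint8, red, green, blue), "fx", "fy", "cx", "cy" (pixels), "cam_to_world" (4x4, takes a point from camera to world coordinates). Camera axes: x right, y down, z forward; pixel columns grow to the right and rows downward; lengths in m; the calibration is good to about 2 mm. A picture is of the moment at which its call begins. There is no depth.
- job_done(): hands the job in, once; it reports no verdict.
Trained networks look in a picture, given as the dict that the camera call returned (one of the last four; its "shot" number tells which), for a name from the list of things; names that differ only in an ending like _2 or _b are one class to them, and where a whole thing is asked for, a point or a joint stands for the part that bears it (a point fixed in the world has none). Each returns a list of dicts, best first, with "confidence" (0 to 1); they miss things now and then, are a little off and sometimes report something else, mostly with a low value. They report only what shows in the picture. A call takes as long as a camera call. They do not tell look-alikes from the thing itself.
- regions_of(picture, label): "region" (400x640 bool, what is visible of it).
- pinpoint(picture, label): "position" ([x, y, z] in m, in world coordinates, good to about 4 mm: a listed point, or the origin of a listed thing).
The state is a dict: "time": time; "q": joint angles; "qd": joint speeds; "joint_efforts": joint torques, N m; "ee_pos": TCP position; "tcp_rot": TCP orientation; "wrist_force": force on the tool from outside, world axes, zero at the start; "torque": the same for the moment, N m; "opening": finger opening in m.
Only numpy, scipy, OpenCV 4.12 (cv2) and the standard library are available. Lean on these libraries where they do the work, as an engineer would, in place of code of your own. Each camera call takes 0.05 s, during which the arm holds its last target. There are 200 camera calls.

### The job

Take the low, wide sample pot from the bench, stand it on the open loading plate of the analyser's intake lane, and slide it along the lane's floor through the sprung one-way flap until the flap has shut behind it. Leave the pot standing upright in the bay beyond the flap, and do not disturb the tall pot.

Things in the scene. Friction and masses are not known exactly. Their poses are not given: they have to be found in the camera images.
- low_pot_mid (a point): Centre (half-way up) of the low, wide sample pot: closed upright cylinder, white plastic, grey lid of equal diameter, 52 mm in diameter, 50 mm high, about 0.11 kg, free on the bench to the robot's right. Nearby stand a tall slim pot and a small pot (32 mm in diameter, 38 mm high) of the same materials; which stands where varies. z up.
- doorway (a point): Mid doorway on the lane's floor (6 mm above the bench). x = travel, roughly to robot's left; z up. Fixed aluminium lane, open above. Along x (mm): open plate 116 wide from -170 to -88, guide walls narrowing from 100 to 70 apart at -35, then walls 70 apart, 44 high, to the end wall at 170. Gate posts outside the walls at x = 0, 62 high. Analyser, 260 wide, 110 high, from 200. The bay is the lane past the flap.
- flap (a joint): Steel flap across the doorway, 64 mm wide, 48 mm high, on an upright hinge at the lane's +y wall, 35 mm from the doorway's middle. Rad: 0 = shut, up to 1.45 swung into the bay; it cannot go below 0. A light spring (under 2 N at the free edge) shuts it. The free edge sweeps to 66 mm past the doorway: it shuts once fingers are out and the pot's centre is some 95 mm or more past the doorway.
- tall_pot_mid (a point): Centre (half-way up) of the tall slim pot, a bystander: 44 mm in diameter, 84 mm high, white with a grey lid, free on the bench. To be left alone.
Mind the look-alikes: they are no part of the job. Leave any orange or purple look-alike of the part that bears low_pot_mid alone.

How it is judged:
By the outcome, as a careful person would: the job done as asked, in the order asked, and still so for the second after the job is handed in, with the robot touching nothing.
It also fails if it takes over 51 s, if anything falls off the work surface, if the arm or the gripper's body presses on something with over 40 N, if the wrist force passes 120 N, or if a joint passes its speed limit or range.

## Working session

There is one attempt and no reset: what is moved stays moved. The work goes in short steps, Python scripts to look and compute and a shell command to move; the robot and the scene stay as the last step left them, time stands still between calls to the robot, and variables do not carry over. Pictures are saved under pics/ and viewed, about 8 in all and at most 12, crops included, and the job is handed in when it is done.

```bash
mkdir -p pics; cat > h.py <<'E'
from workcell import *
import numpy as np, cv2
def proj(c,p):
    T=np.linalg.inv(np.array(c["cam_to_world"]));q=T[:3,:3]@np.array(p)+T[:3,3]
    return [round(float(c["fx"]*q[0]/q[2]+c["cx"]),1),round(float(c["fy"]*q[1]/q[2]+c["cy"]),1)]
def ray(c,u,v,z):
    T=np.array(c["cam_to_world"]);d=T[:3,:3]@np.array([(u-c["cx"])/c["fx"],(v-c["cy"])/c["fy"],1]);o=T[:3,3]
    return np.round(o+d*(z-o[2])/d[2],4)
def save(c,n): cv2.imwrite("pics/"+n,cv2.cvtColor(np.array(c["img"]),cv2.COLOR_RGB2BGR))
E
python3 - <<'E'
from h import *
for n in("top","side"):
    c=camera(n);save(c,n+"0.png");print(n,np.round(np.array(c["cam_to_world"])[:3,3],3))
    for l in("low_pot_mid","doorway","tall_pot_mid","flap"):
        for d in pinpoint(c,l): print(l,np.round(d["position"],4),round(d["confidence"],2),proj(c,d["position"]))
print(get_obs()); import workcell; print(workcell.__dict__.get("tcp_to_grasp"))
E
```

```text
top [ 0.492 -0.087  0.798]
low_pot_mid [ 0.5625 -0.3921  0.0287] 0.86 [457.6, 198.0]
low_pot_mid [ 0.6295 -0.3158  0.0247] 0.83 [420.1, 166.2]
low_pot_mid [ 0.524  -0.2939  0.0263] 0.69 [410.6, 216.1]
tall_pot_mid [ 0.4321 -0.1857  0.0425] 0.85 [359.9, 261.0]Traceback (most recent call last):
  File "<stdin>", line 5, in <module>
ValueError: it knows: doorway, low_pot_mid, tall_pot_mid
```

```bash
python3 - <<'E'
from h import *
for n in("top","side"):
    c=camera(n);save(c,n+"0.png");print(n,np.round(np.array(c["cam_to_world"])[:3,3],3))
    for l in("low_pot_mid","doorway","tall_pot_mid"):
        for d in pinpoint(c,l): print(l,np.round(d["position"],4),round(d["confidence"],2),proj(c,d["position"]))
o=get_obs();print(o["time"],o["ee_pos"],o["tcp_rot"],o["opening"]); import workcell; print(workcell.__dict__.get("tcp_to_grasp"))
E
```

```text
top [ 0.492 -0.087  0.798]
low_pot_mid [ 0.5619 -0.3931  0.028 ] 0.79 [457.9, 198.3]
low_pot_mid [ 0.6312 -0.3179  0.0225] 0.76 [420.8, 165.6]
low_pot_mid [ 0.5224 -0.293   0.0258] 0.67 [410.1, 216.9]
doorway [5.823e-01 9.640e-02 1.000e-04] 0.94 [226.1, 188.2]
tall_pot_mid [ 0.4303 -0.1857  0.043 ] 0.8 [359.9, 261.9]
tall_pot_mid [ 5.787e-01  9.650e-02 -1.000e-04] 0.37 [226.0, 189.9]
side [0.424 0.737 0.549]
low_pot_mid [ 0.5232 -0.2964  0.0248] 0.97 [324.8, 178.5]
low_pot_mid [ 0.6356 -0.3232  0.0274] 0.72 [284.9, 171.2]
low_pot_mid [ 0.5618 -0.3919  0.0238] 0.57 [314.7, 163.2]
doorway [0.5819 0.0971 0.0044] 0.91 [273.9, 278.6]
tall_pot_mid [ 0.4358 -0.1879  0.0394] 0.79 [356.5, 195.1]
0.6 [ 0.14975983 -0.52920562  0.20847594] [-1.79998115e+02  3.57972832e-04  1.58017766e+01] 0.08527445488089438
0.0187
```

View pics/top0.png

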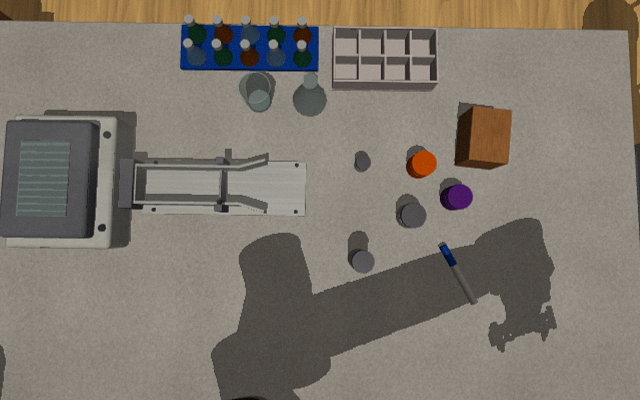

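View pics/side0.png

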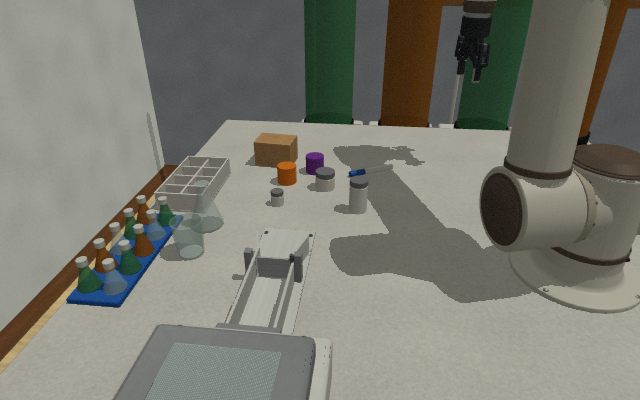

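```bash
python3 - <<'E'
from h import *
c=camera("top");im=cv2.cvtColor(np.array(c["img"]),cv2.COLOR_RGB2BGR)
a=cv2.resize(im[140:230,110:310],None,fx=4,fy=4,interpolation=cv2.INTER_CUBIC)
b=cv2.resize(im[140:280,335:485],None,fx=1.6,fy=1.6,interpolation=cv2.INTER_CUBIC)
f=np.zeros((590,800,3),np.uint8);f[:360]=a;f[362:362+b.shape[0],:b.shape[1]]=b
cv2.imwrite("pics/crop1.png",f)
for l in("low_pot_mid",):
  for r in regions_of(c,l):
    m=r["region"];v,u=np.nonzero(m);print(r["confidence"],m.sum(),u.min(),u.max(),v.min(),v.max(),np.array(c["img"])[m].mean(0))
E
```

```text
0.97 634 406 435 151 178 [149.70504732  57.5362776    3.78548896]
0.89 715 440 472 183 210 [63.60699301 26.83216783 82.71188811]
0.84 602 396 425 203 228 [76.91362126 73.75581395 74.88538206]
```

View pics/crop1.png

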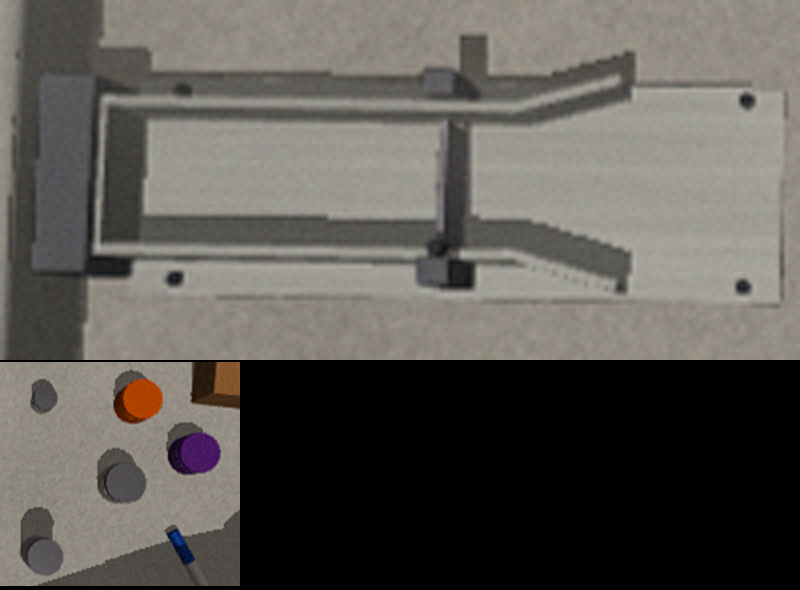

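```bash
python3 - <<'E'
from h import *
c=camera("top")
P=lambda u,v,z:ray(c,110+u/4,140+v/4,z)
for n,u,v,z in(("plate",784,86,.006),("plate",779,302,.006),("plateL",130,293,.006),("wallU",105,101,.05),("wallU",515,107,.05),("wallL",97,250,.05),("wallL",515,251,.05),("hinge",436,246,.054),("post",438,82,.068),("post",432,268,.068),("potlid",0,0,.05)):
    print(n,P(u,v,z))
m=[r for r in regions_of(c,"low_pot_mid")]
for r in m:
    v,u=np.nonzero(r["region"]);print(r["confidence"],ray(c,u.mean(),v.mean(),.03))
# lid centre of grey pot by circle
g=cv2.cvtColor(np.array(c["img"]),cv2.COLOR_RGB2GRAY)
print(ray(c,412.7,215.0,.05))
E
```

```text
plate [ 0.6409 -0.0749  0.006 ]
plate [ 0.5246 -0.0732  0.006 ]
plateL [0.527  0.2699 0.006 ]
wallU [0.6219 0.2666 0.05  ]
wallU [0.6206 0.0604 0.05  ]
wallL [0.5465 0.2674 0.05  ]
wallL [0.5475 0.0588 0.05  ]
hinge [0.5495 0.0975 0.054 ]
post [0.6297 0.0951 0.068 ]
post [0.5376 0.0957 0.068 ]
potlid [0.673  0.3216 0.05  ]
0.86 [ 0.5629 -0.3882  0.03  ]
0.63 [ 0.6318 -0.3161  0.03  ]
0.61 [ 0.5248 -0.2937  0.03  ]
[ 0.5253 -0.2918  0.05  ]
```

```bash
python3 -m pendant '[[100,[47,30,0],[0,0,9]],[100,[94,59,0],[0,0,18]],[100,[140,88,0],[0,0,27]],[100,[187,118,0],[0,0,36]],[100,[234,147,0],[0,0,45]],[100,[280,176,0],[0,0,54]],[100,[327,206,0],[0,0,63]],[100,[374,235,-20],[0,0,72]],[100,[374,235,-60],[0,0,74.2]],[100,[374,235,-100],[0,0,74.2]],[100,[374,235,-100],[0,0,74.2]]]' 30
python3 - <<'E'
from h import *
for n in("side","top"):
    c=camera(n)
    for d in pinpoint(c,"low_pot_mid"): print(n,np.round(d["position"],4),round(d["confidence"],2))
    if n=="side":
        cv2.imwrite("pics/c2.png",cv2.resize(cv2.cvtColor(np.array(c["img"])[60:240,220:420],cv2.COLOR_RGB2BGR),None,fx=3,fy=3))
print(get_obs()["ee_pos"],get_obs()["tcp_rot"])
E
```

```text
time: 2.17
ee_pos: [0.5222, -0.2931, 0.1054]
tcp_rot: [-179.7, -0.2, 90.0]
wrist_force: [-0.3, -0.2, 0.4]
opening: 0.0856
side [ 0.5205 -0.2964  0.0244] 0.82
side [ 0.6317 -0.3183  0.0283] 0.6
side [ 0.5633 -0.3879  0.0249] 0.52
top [ 0.5237 -0.2941  0.025 ] 0.63
top [ 0.6286 -0.3215  0.0236] 0.59
[ 0.52453449 -0.294894    0.11093032] [1.79842825e+02 8.95682343e-02 8.99798146e+01]
```

View pics/c2.png

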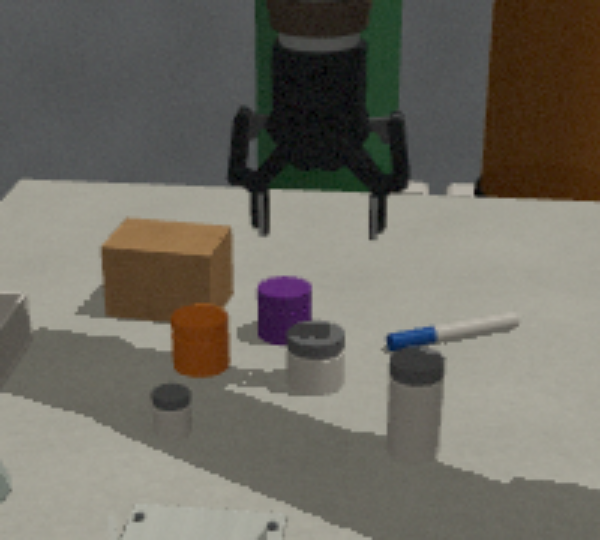

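The crop shows the gripper over the white pot with the grey lid, at crop (316,358). The orange (200,340) and purple (285,310) ones are look-alikes. The small pot is at (172,410) and the tall one at (415,405). I'll descend and grip.

```bash
python3 -m pendant '[[100,[0,0,-30],[0,0,0]],[100,[0,0,-60],[0,0,0]],[100,[0,0,-80],[0,0,0]],[100,[0,0,-92],[0,0,0]],[100,[0,0,-98],[0,0,0]],[100,[0,0,-98],[0,0,0]],[0,[0,0,-98],[0,0,0]],[0,[0,0,-98],[0,0,0]],[0,[0,0,-98],[0,0,0]],[0,[0,0,-98],[0,0,0]],[0,[0,0,-98],[0,0,0]],[0,[0,0,-98],[0,0,0]]]' 30
```

```text
time: 3.88
ee_pos: [0.5249, -0.2951, 0.0138]
tcp_rot: [179.8, 0.1, 90.0]
wrist_force: [-1.5, 0.5, 6.4]
opening: 0.0508
```

```bash
python3 -m pendant '[[0,[0,0,25],[0,0,0]],[0,[0,0,60],[0,0,0]],[0,[5,20,90],[0,0,0]],[0,[15,65,90],[0,0,0]],[0,[25,110,90],[0,0,0]],[0,[35,155,90],[0,0,0]],[0,[45,200,90],[0,0,0]],[0,[53,235,80],[0,0,0]],[0,[58,256,60],[0,0,0]],[0,[58,260,40],[0,0,0]],[0,[58,260,40],[0,0,0]],[0,[58,260,40],[0,0,0]]]'
python3 - <<'E'
from h import *
for n in("side","top"):
    c=camera(n)
    for l in ("low_pot_mid","doorway","tall_pot_mid"):
      for d in pinpoint(c,l): print(n,l,np.round(d["position"],4),round(d["confidence"],2))
o=get_obs();print(o["ee_pos"],o["opening"],o["wrist_force"])
E
```

```text
time: 5.38
ee_pos: [0.5829, -0.0357, 0.054]
tcp_rot: [179.8, 0.1, 89.9]
wrist_force: [0.4, -0.2, -0.2]
opening: 0.0505
side low_pot_mid [ 0.5799 -0.0353  0.0674] 0.85
side low_pot_mid [ 0.5607 -0.3871  0.0281] 0.74
side low_pot_mid [ 0.6334 -0.3201  0.0242] 0.52
side doorway [0.5803 0.0964 0.0059] 0.89
side doorway [ 0.4383 -0.1898  0.0411] 0.32
side tall_pot_mid [ 0.4372 -0.1844  0.0407] 0.79
top low_pot_mid [ 0.6308 -0.3164  0.0255] 0.97
top low_pot_mid [ 0.5646 -0.3924  0.0282] 0.94
top tall_pot_mid [ 0.4325 -0.1875  0.0448] 0.59
[ 0.58304484 -0.0352407   0.05415939] 0.05053228462316129 [ 0.36818408 -0.13513535 -0.71435848]
```

```bash
python3 -m pendant '[[0,[0,0,-15],[0,0,0]],[0,[0,0,-25],[0,0,0]],[0,[0,0,-31],[0,0,0]],[0,[0,0,-34],[0,0,0]],[0,[0,0,-34],[0,0,0]],[0,[0,0,-34],[0,0,0]],[100,[0,0,-34],[0,0,0]],[100,[0,0,-34],[0,0,0]],[100,[0,0,-34],[0,0,0]],[100,[0,0,-34],[0,0,0]],[100,[0,0,-10],[0,0,0]],[100,[0,0,25],[0,0,0]],[100,[0,0,50],[0,0,0]],[60,[0,-50,50],[0,0,0]],[30,[0,-70,50],[0,0,0]],[30,[0,-70,50],[0,0,0]],[30,[0,-70,50],[0,0,0]]]'
python3 - <<'E'
from h import *
for n in("side","top"):
    c=camera(n); save(c,n+"3.png")
    for l in ("low_pot_mid","doorway"):
      for d in pinpoint(c,l): print(n,l,np.round(d["position"],4),round(d["confidence"],2))
    if n=="side": cv2.imwrite("pics/c3.png",cv2.resize(cv2.cvtColor(np.array(c["img"])[130:340,200:420],cv2.COLOR_RGB2BGR),None,fx=2.8,fy=2.8))
o=get_obs();print(o["ee_pos"],o["opening"],o["wrist_force"])
E
```

```text
time: 7.9
ee_pos: [0.5829, -0.1047, 0.1038]
tcp_rot: [179.8, 0.1, 90.0]
wrist_force: [-0.0, -0.5, 0.5]
opening: 0.0258
side low_pot_mid [ 0.5827 -0.0362  0.0341] 0.8
side low_pot_mid [ 0.5606 -0.3906  0.0266] 0.68
side low_pot_mid [ 0.6318 -0.3199  0.0243] 0.64
side doorway [0.582  0.0971 0.0035] 0.88
top low_pot_mid [ 0.6298 -0.3178  0.0238] 0.74
top low_pot_mid [ 0.5613 -0.3954  0.0279] 0.67
top doorway [0.5796 0.0937 0.0042] 0.84
[ 0.58308511 -0.10466034  0.10413359] 0.025486746670214507 [-0.22872115  0.56801396  0.49525699]
```

View pics/c3.png

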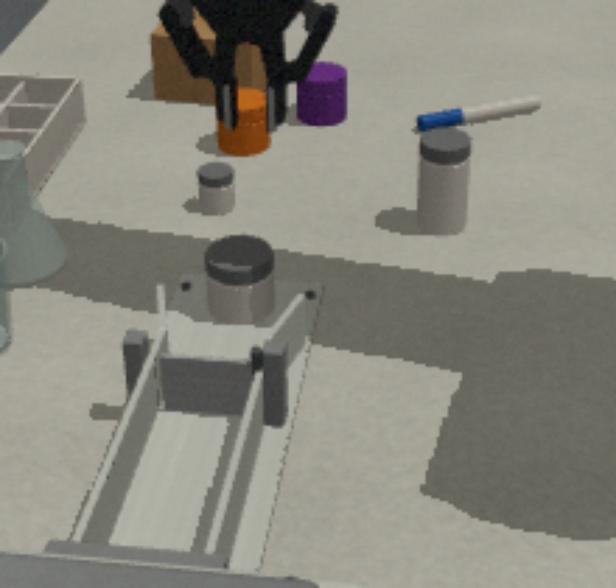

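```bash
python3 -m pendant '[[12,[0,0,-10],[0,0,0]],[12,[0,0,-40],[0,0,0]],[12,[0,0,-65],[0,0,0]],[12,[0,0,-77],[0,0,0]],[12,[0,8,-77],[0,0,0]],[12,[0,16,-77],[0,0,0]],[12,[0,24,-77],[0,0,0]],[12,[0,32,-77],[0,0,0]],[12,[0,40,-77],[0,0,0]],[12,[0,48,-77],[0,0,0]],[12,[0,56,-77],[0,0,0]],[12,[0,64,-77],[0,0,0]],[12,[0,72,-77],[0,0,0]],[12,[0,80,-77],[0,0,0]],[12,[0,88,-77],[0,0,0]],[12,[0,96,-77],[0,0,0]],[12,[0,104,-77],[0,0,0]],[12,[0,112,-77],[0,0,0]],[12,[0,120,-77],[0,0,0]]]'
python3 - <<'E'
from h import *
for n in("side",):
    c=camera(n)
    for d in pinpoint(c,"low_pot_mid"): print(n,np.round(d["position"],4),round(d["confidence"],2))
    cv2.imwrite("pics/c4.png",cv2.resize(cv2.cvtColor(np.array(c["img"])[150:340,210:370],cv2.COLOR_RGB2BGR),None,fx=3,fy=3))
o=get_obs();print(o["ee_pos"],o["opening"],o["wrist_force"])
E
```

```text
time: 10.58
ee_pos: [0.5831, 0.0159, 0.0271]
tcp_rot: [179.8, 0.1, 90.0]
wrist_force: [-0.6, -0.8, 0.7]
opening: 0.0102
side [0.5797 0.0529 0.0316] 0.93
side [ 0.5612 -0.3889  0.026 ] 0.79
[0.58303917 0.01623323 0.02706778] 0.010350354321351741 [ 0.08443926  0.66021089 -0.67420168]
```

View pics/c4.png

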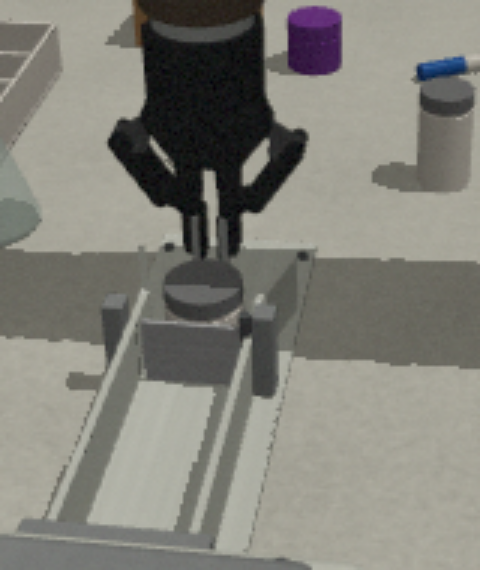

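```bash
python3 -m pendant '[[0,[0,0,2],[0,0,0]],[0,[0,0,2],[0,0,0]],[0,[0,8,2],[0,0,0]],[0,[0,16,2],[0,0,0]],[0,[0,24,2],[0,0,0]],[0,[0,32,2],[0,0,0]],[0,[0,40,2],[0,0,0]],[0,[0,48,2],[0,0,0]],[0,[0,54,2],[0,0,0]],[0,[0,60,2],[0,0,0]],[0,[0,64,2],[0,0,0]],[0,[0,68,2],[0,0,0]]]'
python3 - <<'E'
from h import *
c=camera("side")
for d in pinpoint(c,"low_pot_mid"): print(np.round(d["position"],4),round(d["confidence"],2))
cv2.imwrite("pics/c5.png",cv2.resize(cv2.cvtColor(np.array(c["img"])[150:340,210:370],cv2.COLOR_RGB2BGR),None,fx=3,fy=3))
o=get_obs();print(o["ee_pos"],o["opening"],o["wrist_force"])
E
```

```text
time: 12.18
ee_pos: [0.583, 0.0845, 0.029]
tcp_rot: [179.8, 0.1, 90.1]
wrist_force: [2.0, -3.3, 1.9]
opening: 0.0001
[ 0.5614 -0.3896  0.028 ] 0.86
[0.5825 0.1203 0.0305] 0.68
[ 0.6328 -0.3202  0.0289] 0.39
[0.58286662 0.08479241 0.02896447] 3.52535487520327e-05 [ 0.7847727  -0.52241361  0.14835903]
```

View pics/c5.png

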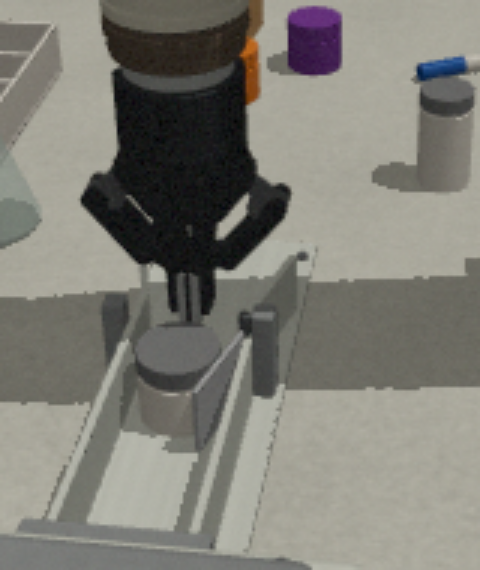

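The pot at crop (180,375) stands upright in the doorway. The flap at (220,390) has swung open beside it, forces are small and the knuckles clear the posts. I'll keep pushing.

```bash
python3 -m pendant '[[0,[0,6,0],[0,0,0]],[0,[0,12,0],[0,0,0]],[0,[0,18,0],[0,0,0]],[0,[0,24,0],[0,0,0]],[0,[0,30,0],[0,0,0]],[0,[0,36,0],[0,0,0]],[0,[0,42,0],[0,0,0]],[0,[0,48,0],[0,0,0]],[0,[0,54,0],[0,0,0]],[0,[0,60,0],[0,0,0]],[0,[0,66,0],[0,0,0]],[0,[0,72,0],[0,0,0]],[0,[0,78,0],[0,0,0]],[0,[0,84,0],[0,0,0]],[0,[0,87,0],[0,0,0]],[0,[0,87,0],[0,0,0]]]'
python3 - <<'E'
from h import *
c=camera("side")
for d in pinpoint(c,"low_pot_mid"): print(np.round(d["position"],4),round(d["confidence"],2))
cv2.imwrite("pics/c6.png",cv2.resize(cv2.cvtColor(np.array(c["img"])[150:340,210:370],cv2.COLOR_RGB2BGR),None,fx=3,fy=3))
o=get_obs();print(o["ee_pos"],o["wrist_force"])
E
```

```text
time: 14.28
ee_pos: [0.5828, 0.1721, 0.0289]
tcp_rot: [179.8, 0.1, 90.1]
wrist_force: [0.1, 0.1, 0.3]
opening: -0.0001
[ 0.5594 -0.3886  0.0259] 0.85
[0.5902 0.2084 0.0316] 0.66
[0.58285713 0.17187942 0.02895238] [ 0.19842005  1.19907596 -0.99323912]
```

View pics/c6.png

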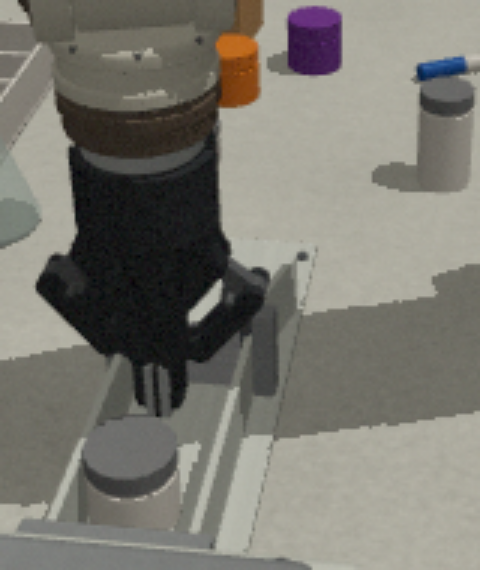

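The pot at crop (130,475) is upright in the bay, about 112 mm past the doorway. I'll lift straight out.

```bash
python3 -m pendant '[[0,[0,-2,0],[0,0,0]],[0,[0,-2,15],[0,0,0]],[0,[0,-2,35],[0,0,0]],[0,[0,-2,60],[0,0,0]],[0,[0,-2,100],[0,0,0]],[0,[0,-2,140],[0,0,0]],[0,[0,-40,170],[0,0,0]],[0,[-40,-80,180],[0,0,0]],[0,[-80,-130,180],[0,0,0]],[0,[-120,-180,180],[0,0,0]],[0,[-160,-230,180],[0,0,0]],[0,[-160,-230,180],[0,0,0]],[0,[-160,-230,180],[0,0,0]]]'
python3 - <<'E'
from h import *
f=[]
for n in("side","top"):
    c=camera(n)
    for l in("low_pot_mid","tall_pot_mid"):
      for d in pinpoint(c,l): print(n,l,np.round(d["position"],4),round(d["confidence"],2))
    im=cv2.cvtColor(np.array(c["img"]),cv2.COLOR_RGB2BGR)
    f.append(cv2.resize(im[150:350,210:400] if n=="side" else im[130:280,110:310],(400,420 if n=="side" else 300)))
cv2.imwrite("pics/c7.png",np.hstack([f[0],cv2.copyMakeBorder(f[1],0,120,0,0,0)]))
o=get_obs();print(o["ee_pos"],o["wrist_force"],o["time"])
E
```

```text
time: 16.0
ee_pos: [0.4231, -0.0584, 0.21]
tcp_rot: [179.7, 0.1, 90.0]
wrist_force: [-0.0, 0.3, -0.0]
opening: 0.0002
side low_pot_mid [0.589  0.205  0.0296] 0.7
side low_pot_mid [ 0.6318 -0.3186  0.0241] 0.7
side low_pot_mid [ 0.562 -0.39   0.027] 0.59
side tall_pot_mid [ 0.4387 -0.1865  0.0408] 0.56
top low_pot_mid [ 0.5609 -0.3932  0.0287] 0.67
top low_pot_mid [ 0.6288 -0.3171  0.0247] 0.66
top low_pot_mid [0.5913 0.2066 0.0302] 0.65
[ 0.42324754 -0.05742118  0.20866854] [ 0.41817133  0.78998017 -0.41759624] 16.3
```

View pics/c7.png

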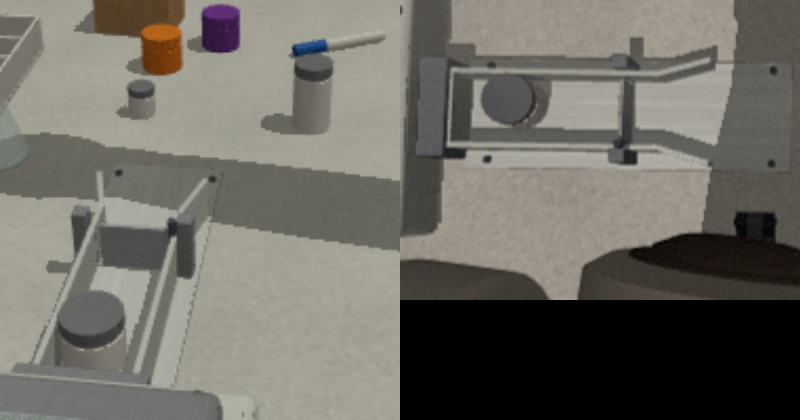

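The pot stands upright in the bay at left (92,330) and right (507,100). The flap is shut across the doorway at left (135,247) and right (627,110). The tall pot and the other pots haven't moved.

```bash
python3 -c "from workcell import *; print(job_done())"
```

```text
the job is handed in; nothing more can be done
None
```

The low white pot is standing upright in the bay, with the flap shut behind it, and I handed the job in at about 16 s. I gripped it on the bench, set it on the loading plate, and pushed it along the lane's floor through the flap with the fingers shut. Then I lifted the arm straight out and moved clear.

- **Pot and flap:** both cameras put the pot about 110 mm past the doorway, at roughly (0.590, 0.206). Both views show the flap shut.
- **Other pots:** the side camera put the tall pot within its few-millimetre error of where it started. In the last top picture the network missed the tall pot, and it lay outside the crop I viewed, so only the side camera confirms it. The orange, purple and small pots look untouched.
- **Forces:** the highest wrist force I read was about 7 N, at the first grasp, and it was under 4 N in the readings taken during the push. I only read it at the end of each move. No check failed.

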